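Load the creel rack in reverse order

TASK

Move the four empty wooden bobbins from the peg blocks on the storage tray to the pins of the creel rack, one on each pin, in reverse order: the bobbin nearest the robot on the tray goes on the pin farthest from the robot, the next one on the next pin nearer, and so on, so that the farthest bobbin ends on the nearest pin. Each must stand threaded on its pin with its foot down on the rail; never let one tip over.

Things in the scene. Friction and masses are not known exactly. Their poses are not given: they have to be found in the camera images.
- bobbin_tube: Empty pale wooden bobbin, a plain straight tube, 38 mm across and 100 mm tall, with two thin darker lines round it; grip it anywhere. About 60 g. A hole at least 28 mm wide runs right through from top to bottom; the pin it stands on ends inside. Origin: centre of its underside, z up; round, so yaw means nothing.
- bobbin_cone: Empty pale wooden bobbin, a tapered tube, 90 mm tall: 48 mm across at the foot, narrowing evenly to 40 mm at 65 mm height, then straight, 40 mm across, up to the top: grip that top 25 mm. About 60 g. A hole at least 28 mm wide runs right through from top to bottom; the pin it stands on ends inside. Origin: centre of its underside, z up; round, so yaw means nothing.
- bobbin_spool: Empty pale wooden bobbin, a spool with two rims, 80 mm tall: bottom rim 48 mm across and 14 mm thick, waist 36 mm across, top rim 46 mm across and 22 mm thick: grip the top rim. About 60 g. A hole at least 28 mm wide runs right through from top to bottom; the pin it stands on ends inside. Origin: centre of its underside, z up; round, so yaw means nothing.
- bobbin_footed: Empty pale wooden bobbin, a tube with a foot rim, 95 mm tall: foot rim 48 mm across and 12 mm thick, above it straight, 36 mm across, up to the top. About 60 g. A hole at least 28 mm wide runs right through from top to bottom; the pin it stands on ends inside. Origin: centre of its underside, z up; round, so yaw means nothing.
- block_tube: Fixed dark wooden peg block on the tray, 52 x 52 x 18 mm, with an upright steel pin in its middle, 10 mm across, 45 mm tall; bobbin_tube stands on it at the start. Its place in the row varies. Origin: centre of its underside, 12 mm above the table (block top 30 mm and pin tip 75 mm above the table). x runs along the row, away from the robot.
- block_cone: Fixed dark wooden peg block on the tray, 52 x 52 x 18 mm, with an upright steel pin in its middle, 10 mm across, 45 mm tall; bobbin_cone stands on it at the start. Its place in the row varies. Origin: centre of its underside, 12 mm above the table (block top 30 mm and pin tip 75 mm above the table). x runs along the row, away from the robot.
- block_spool: Fixed dark wooden peg block on the tray, 52 x 52 x 18 mm, with an upright steel pin in its middle, 10 mm across, 45 mm tall; bobbin_spool stands on it at the start. Its place in the row varies. Origin: centre of its underside, 12 mm above the table (block top 30 mm and pin tip 75 mm above the table). x runs along the row, away from the robot.
- block_footed: Fixed dark wooden peg block on the tray, 52 x 52 x 18 mm, with an upright steel pin in its middle, 10 mm across, 45 mm tall; bobbin_footed stands on it at the start. Its place in the row varies. Origin: centre of its underside, 12 mm above the table (block top 30 mm and pin tip 75 mm above the table). x runs along the row, away from the robot.
- tray: Fixed plywood storage tray, 300 x 80 x 12 mm, a 26 mm high lip at each end, left or right of the middle (rack opposite). Carries the four peg blocks, centres at x = -97.5, -32.5, 32.5, 97.5 mm. Origin: centre of its underside, on the table; x along the row, away from the robot, turned up to 20 degrees. Bobbins stand close: close fingers across the row, not along it.
- rack: Fixed creel rack: dark wooden rail 300 x 56 mm on two cross feet, top 30 mm above the table, with four bare upright steel pins, 10 mm across, 45 mm tall, a brass disc at each foot. Origin: its centre, on the table; x along the row, away from the robot, turned up to 20 degrees; pins at x = -97.5 (nearest), -32.5, 32.5, 97.5 mm, y = 0. A bobbin's underside rests on the rail top.
Mind the look-alikes: they are no part of the job. Leave any purple or red look-alike of the bobbin_cone alone.

How it is judged:
By the outcome, as a careful person would: the job done as asked, in the order asked, and still so for the second after the job is handed in, with the robot touching nothing.
It also fails if it takes over 114 s, if anything falls off the work surface, if the arm or the gripper's body presses on something with over 40 N, if the wrist force passes 120 N, or if a joint passes its speed limit or range.

ROBOT

A 6-joint arm with a two-finger parallel gripper is mounted at the origin on the work surface. World frame = base frame: x ahead of the robot, y to its left, z up, the work surface at z = 0. Lengths are in mm, angles in rad, forces in N, time in s.
With the tool pointing down it reaches from about 350 to 775 mm from the base axis. Payload 5.5 kg.
Tool frame: the origin (TCP) lies at the very end of the fingers, on their centre line; the grasp point (between the pads) lies 19 mm behind it; z points along the fingers, y is the direction in which the jaws open and shut (so a half turn about z gives the same grasp; the last joint's range is limited). The gripper opens to 85 mm and grips with 20 to 120 N. Pads are 22 mm wide; open, the fingers measure 114 mm over their backs; the gripper's body (76 mm by 85 mm) begins 54 mm behind the grasp point. The pads swing forward as they close: fully open they stand 13 mm farther back than shut.
Start: joints at [-1.369, 0.313, 0.046, 1.304, 0, 1.431], TCP at [192.728, -541.782, 231.323] pointing down, gripper open.
Joint ranges: [-2.76, 2.76], [-0.86, 1.69], [-1.03, 1.26], [-2.2, 2.34], [-1.47, 1.5], [-3.14, 3.14]. Speed limits (rad/s): [2.57, 2.57, 3.14, 3.14, 3.14, 3.14].

INTERFACE

Orientations are given as a unit quaternion [x, y, z, w].
In Python, from station import manip gives the robot as it stands. Calls block until the motion is done:
- manip.move_to(position, orientation): joint-space move of the TCP to a pose.
- manip.movel(position, rot=None, max_speed=150): straight line of the TCP; rot=None keeps the orientation; max_speed is the mean speed in mm/s.
- manip.goto_joints(angles): joint-space move.
- manip.move_gripper(opening, grip_force=None): finger opening in mm; grip_force is the grip in N (None keeps the last); returns when the fingers have stopped.
- manip.hold(seconds).
- manip.ik(position, orientation): joint angles nearest the present ones, or None.
- manip.state(): the state.
- manip.get_image(name): name is "side" or "top"; returns a dict with "frame" (480x640x3 uint8, blue, green, red), "camera_matrix" (3x3 intrinsics, pixels), "T" (4x4, takes a point from camera to world coordinates). Camera axes: x right, y down, z forward; pixel columns grow to the right and rows downward; lengths in mm; the calibration is good to about 2 mm. A picture is of the moment at which its call begins. There is no depth.
A pose or a line that the arm cannot do raises manip.Unreachable and nothing moves.
- manip.job_done(): hands the job in, once; it reports no verdict.
The state is a dict: "t": time; "joints": joint angles; "qvel": joint speeds; "joint_efforts": joint torques, N m; "eef_pos": TCP position; "orientation": TCP orientation; "ft_force": force on the tool from outside, world axes, zero at the start; "moment": the same for the moment, N m; "width": finger opening in mm.
Only numpy, scipy, OpenCV 4.12 (cv2) and the standard library are available. Lean on these libraries where they do the work, as an engineer would, in place of code of your own. Each camera call takes 0.05 s, during which the arm holds its last target. There are 200 camera calls.

## Working session

There is one attempt and no reset: what is moved stays moved. The work goes in short steps, each a Python script; the robot and the scene stay as the last script left them, time stands still between calls to the robot, and variables do not carry over. Pictures are saved under pics/ and viewed, about 12 in all and at most 16, crops included, and the job is handed in when it is done.

```bash
mkdir -p pics; ls; python3 - <<'E'
from station import manip
import cv2,numpy as np
for n in("top","side"):
    r=manip.get_image(n); cv2.imwrite(f"pics/{n}0.png",r["frame"]); np.savez(f"{n}.npz",K=r["camera_matrix"],T=r["T"])
    print(n,r["camera_matrix"].round(1).tolist(),r["T"].round(3).tolist())
s=manip.state();print(s["t"],s["width"],s["orientation"])
E
```

```text
pics
top [[477.9, 0.0, 321.3], [0.0, 477.9, 240.0], [0.0, 0.0, 1.0]] [[-0.021, -0.998, 0.066, 543.205], [-1.0, 0.02, -0.021, 31.981], [0.019, -0.066, -0.998, 778.981], [0.0, 0.0, 0.0, 1.0]]
side [[455.2, 0.0, 322.8], [0.0, 455.2, 231.9], [0.0, 0.0, 1.0]] [[-0.822, -0.401, 0.404, 313.094], [-0.569, 0.557, -0.604, 471.749], [0.017, -0.727, -0.687, 563.38], [0.0, 0.0, 0.0, 1.0]]
0.1 85.31814578475958 [ 9.85431327e-01  1.70071756e-01 -3.31110626e-05 -8.34633299e-04]
```

View pics/top0.png

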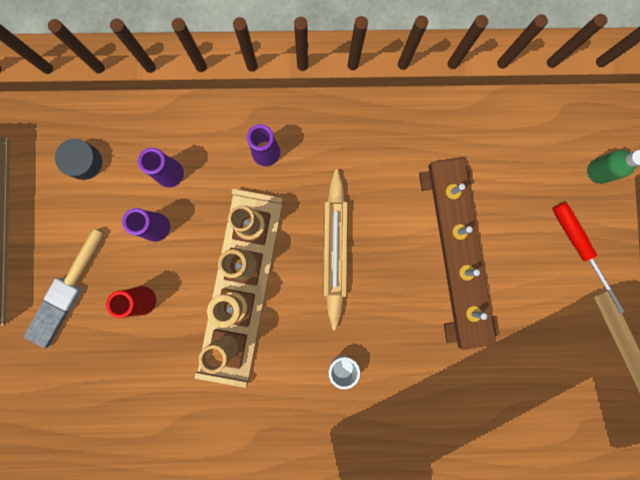

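View pics/side0.png

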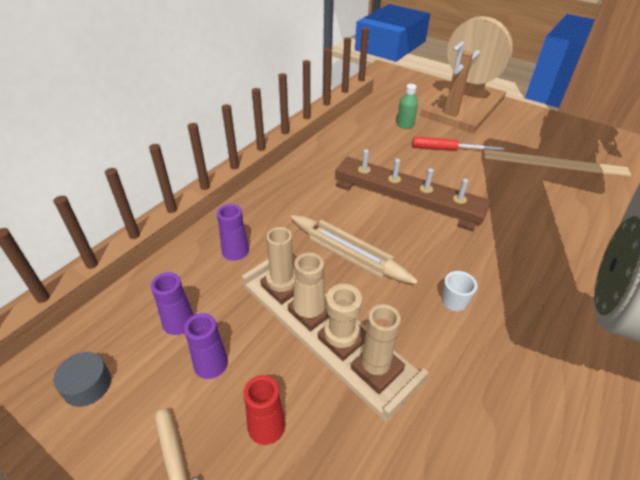

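The top view shows the tray at left with bobbins at about (215,355), (230,308), (238,263) and (247,222), nearest to farthest. The rack is at right with pin tips near (483,316), (474,272), (467,230) and (460,187). Look-alikes: purple at (263,145), (160,167), (145,224) and red at (130,302). The targets are the four pale ones on the tray.

```bash
python3 - <<'E'
import cv2
t=cv2.imread("pics/top0.png");s=cv2.imread("pics/side0.png")
cv2.imwrite("pics/c1.png",cv2.resize(t[180:390,185:295],None,fx=2.8,fy=2.8,interpolation=cv2.INTER_CUBIC))
cv2.imwrite("pics/c2.png",cv2.resize(t[150:355,415:505],None,fx=2.8,fy=2.8,interpolation=cv2.INTER_CUBIC))
cv2.imwrite("pics/c3.png",cv2.resize(s[215:415,235:435],None,fx=3,fy=3,interpolation=cv2.INTER_CUBIC))
import numpy as np
a=cv2.imread("pics/c1.png");b=cv2.imread("pics/c2.png")
h=max(a.shape[0],b.shape[0]);c=np.zeros((h,a.shape[1]+b.shape[1],3),np.uint8);c[:a.shape[0],:a.shape[1]]=a;c[:b.shape[0],a.shape[1]:]=b
cv2.imwrite("pics/c12.png",c);print(a.shape)
E
```

```text
(588, 308, 3)
```

View pics/c12.png

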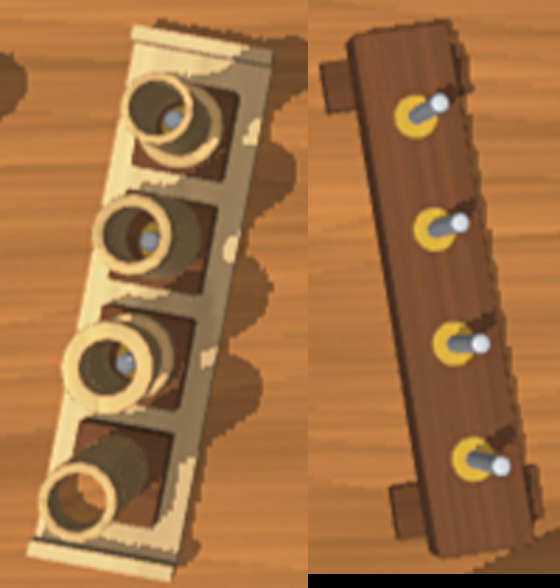

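View pics/c3.png

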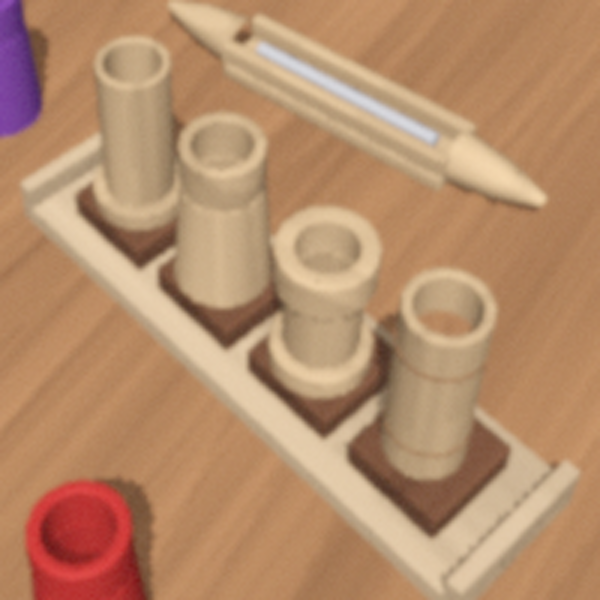

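Order near to far is tube (two lines), spool, cone, footed. All four pale bobbins stand on their blocks, and the red and purple ones are not on the tray. Next I triangulate.

```bash
cat > geo.py <<'E'
import numpy as np
C={n:np.load(f"{n}.npz") for n in("top","side")}
def ray(n,p):
    K,T=C[n]["K"],C[n]["T"]; d=T[:3,:3]@np.linalg.solve(K,[p[0],p[1],1]); return T[:3,3],d/np.linalg.norm(d)
def atz(n,p,z):
    o,d=ray(n,p); return (o+d*(z-o[2])/d[2])[:2]
def tri(a,b):
    rs=[ray("top",a),ray("side",b)]; M=[np.eye(3)-np.outer(d,d) for o,d in rs]
    x=np.linalg.solve(sum(M),sum(m@o for m,(o,d) in zip(M,rs)))
    return x,[round(float(np.linalg.norm(m@(x-o))),1) for m,(o,d) in zip(M,rs)]
def proj(n,X):
    K,T=C[n]["K"],C[n]["T"]; c=K@(T[:3,:3].T@(np.asarray(X)-T[:3,3])); return c[:2]/c[2]
E
python3 - <<'E'
from geo import *
import cv2
nm=["tube","spool","cone","footed"];h=[100,80,90,95]
t=[(78,502),(110,367),(138,235),(160,110)];s=[(448,308),(328,247),(223,146),(134,64)]
P=[]
for n,hh,a,b in zip(nm,h,t,s):
    a=np.array(a)/2.8+(185,180);b=np.array(b)/3+(235,215)
    x,r=tri(a,b);P.append(atz("top",a,30+hh));print(n,x.round(1),r,"topz",P[-1].round(1),"sidez",atz("side",b,30+hh).round(1))
print("spacing",np.linalg.norm(np.diff(P,axis=0),axis=1))
tc=[(133,26),(272,52),(172,580),(28,543)]
for c in tc: print("lip corner",atz("top",np.array(c)/2.8+(185,180),26).round(1))
tips=[(193,466),(172,344),(152,223),(132,103)];dis=[(165,460),(148,343),(127,229),(108,117)]
sd=[(464,181),(431,171),(398,161),(366,152)]
for a,d,b in zip(tips,dis,sd):
    a=np.array(a)/2.8+(415,150);d=np.array(d)/2.8+(415,150)
    x,r=tri(a,b);print("pin",x.round(1),r,"tip",atz("top",a,75).round(1),"disc",atz("top",d,31).round(1),"side",atz("side",b,75).round(1))
im=cv2.imread("pics/side0.png");cv2.imwrite("pics/c4.png",cv2.resize(im[135:235,325:495],None,fx=4.5,fy=4.5,interpolation=cv2.INTER_CUBIC))
E
```

```text
tube [428.9 166.7 128.1] [0.4, 0.4] topz [429.6 166.5] sidez [428.  167.8]
spool [490.9 154.6 108. ] [0.5, 0.5] topz [491.5 154.4] sidez [489.7 155.7]
cone [556.2 139.1 115.7] [0.0, 0.0] topz [556.2 138.4] sidez [553.9 142.3]
footed [616.9 126.4 122.4] [0.4, 0.4] topz [617.  126.3] sidez [614.7 128.3]
spacing [63.06290808 66.64405322 62.01999988]
lip corner [676.2 155.3]
lip corner [660.  77.]
lip corner [367.7 136.7]
lip corner [389.8 215.6]
pin [ 472.2 -220.8   70.7] [0.5, 0.5] tip [ 472.2 -219.5] disc [ 471.4 -219.6] side [ 471.3 -214.4]
pin [ 535.3 -213.2   70.4] [1.1, 1.1] tip [ 536.3 -211.1] disc [ 536.7 -212.8] side [ 532.3 -207.4]
pin [ 599.9 -205.1   70.9] [1.2, 1.2] tip [ 600.6 -203.2] disc [ 601.1 -203.6] side [ 596.5 -200.1]
pin [ 665.3 -197.2   69.8] [0.9, 0.9] tip [ 665.2 -195.1] disc [ 665.  -195.3] side [ 660.8 -190.6]
```

View pics/c4.png

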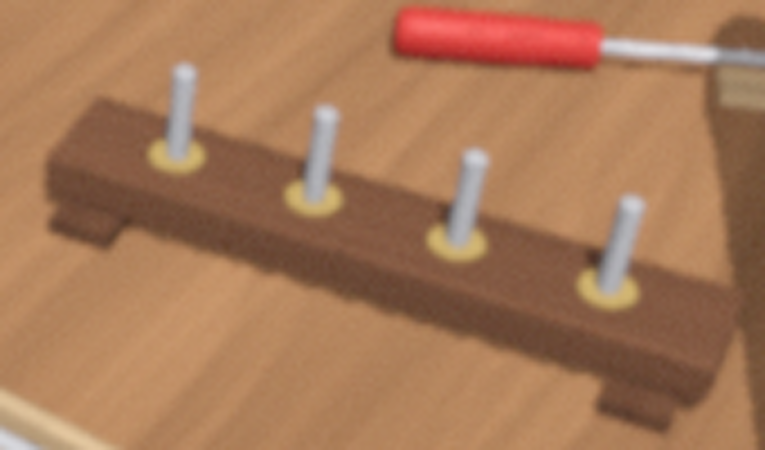

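Side tips refined: (465,180), (430.6,170), (397.4,160) and (366,150.6). The cameras agree to about 3 mm, bobbin heights match and pin spacing is 65 mm. Next I check the plan by IK, then carry the first bobbin.

```bash
cat > job.py <<'E'
from geo import *
from station import manip
from scipy.spatial.transform import Rotation as Rn
def q(psi):
    c,s=np.cos(psi),np.sin(psi); return Rn.from_matrix(np.array([[c,s,0],[s,-c,0],[0,0,-1.]])).as_quat()
QT,QR=q(-0.208+np.pi),q(0.125+np.pi)
B={"tube":(429,167,80),"spool":(490.7,155,69),"cone":(555.2,140,79),"footed":(616,127,80)}
sd=[atz("side",p,75) for p in [(465,180.1),(430.6,169.9),(397.4,159.9),(365.9,150.6)]]
tp=[(472.2,-219.5),(536.3,-211.5),(600.6,-203.3),(665.2,-195.2)]
c=(np.mean(sd,axis=0)+2*np.mean(tp,axis=0))/3
u=np.array([np.cos(.125),np.sin(.125)])
PIN=[c+k*u for k in(-97.5,-32.5,32.5,97.5)]
ORDER=[("tube",3),("spool",2),("cone",1),("footed",0)]
LIFT=120
def zg(n): return 30+B[n][2]-22
def pick(n):
    x,y,_=B[n]; z=zg(n)
    manip.move_gripper(85,40)
    (manip.move_to([x,y,z+LIFT],QT) if manip.state()["t"]<2 else manip.movel([x,y,z+LIFT],QT,250))
    manip.movel([x,y,z],None,120); manip.move_gripper(15,40)
    s=manip.state(); print(n,"width",s["width"],"f",s["ft_force"].round(1))
    manip.movel([x,y,z+LIFT],None,120); print("lifted",manip.state()["width"])
def place(n,k,dx=0,dy=0):
    x,y=PIN[k]+[dx,dy]; z=zg(n)
    manip.movel([x,y,z+LIFT],QR,220); manip.movel([x,y,z+12],None,120); f0=manip.state()["ft_force"]
    manip.movel([x,y,z+1],None,30); s=manip.state(); print("placed",s["width"],"df",(s["ft_force"]-f0).round(1))
    manip.move_gripper(85); manip.movel([x,y,z+LIFT],None,150); print("t",s["t"])
def snap(name,tag):
    import cv2
    cv2.imwrite(f"pics/{tag}.png",manip.get_image(name)["frame"])
E
python3 - <<'E'
from job import *
print(np.round(sd,1).tolist(),np.round(PIN,1).tolist())
for n,k in ORDER:
    for Q,p in((QT,B[n][:2]),(QR,PIN[k])):
        for dz in(0,LIFT):
            j=manip.ik([p[0],p[1],zg(n)+dz],Q); print(n,dz,None if j is None else np.round(j,2))
pick("tube"); snap("side","p1")
E
```

```text
[[470.8, -218.0], [534.4, -210.1], [599.1, -202.7], [663.4, -194.6]] [[471.3, -219.2], [535.8, -211.1], [600.3, -203.0], [664.8, -194.9]]
tube 0 [ 0.2   0.19 -0.48  0.89  0.    0.4 ]
tube 120 [ 0.2   0.1  -0.28  1.19  0.    0.4 ]
tube 0 [-0.4   0.61  0.15  1.12  0.   -0.53]
tube 120 [-0.4   0.56  0.37  1.38  0.   -0.53]
spool 0 [ 0.15  0.3  -0.37  0.9   0.    0.36]
spool 120 [ 0.15  0.21 -0.18  1.18  0.    0.36]
spool 0 [-0.45  0.51 -0.05  1.01  0.   -0.58]
spool 120 [-0.45  0.44  0.15  1.28  0.   -0.58]
cone 0 [ 0.11  0.39 -0.21  0.97  0.    0.31]
cone 120 [ 0.11  0.32 -0.01  1.25  0.    0.31]
cone 0 [-0.51  0.4  -0.2   0.97  0.   -0.64]
cone 120 [-0.51  0.32 -0.    1.25  0.   -0.64]
footed 0 [ 0.08  0.49 -0.05  1.03  0.    0.28]
footed 120 [0.08 0.43 0.15 1.3  0.   0.28]
footed 0 [-0.59  0.3  -0.34  0.93  0.   -0.71]
footed 120 [-0.59  0.21 -0.14  1.21  0.   -0.71]
tube width 38.103253606957914 f [-0.3 -1.6  5.6]
lifted 37.58100158703685
```

View pics/p1.png

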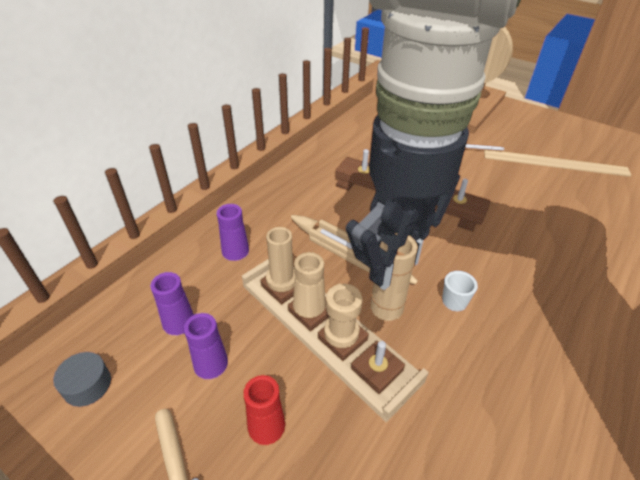

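The tube is held upright at about (395,285). Its block pin is bare at (380,352) and the neighbours are undisturbed. Now I place it.

```bash
python3 - <<'E'
from job import *
place("tube",3); pick("spool"); snap("side","p2")
E
```

```text
placed 38.130097665163646 df [ 0.6  0.3 -0.1]
t 9.4917
spool width 45.496724026151036 f [-0.1  0.2  6.2]
lifted 45.44515694856677
```

View pics/p2.png

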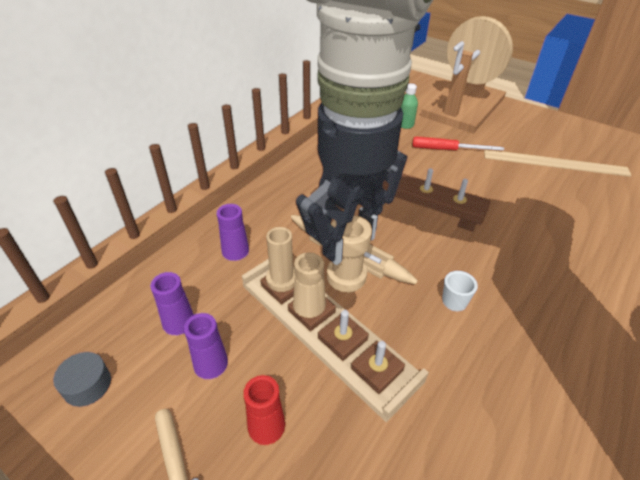

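The spool is held upright at about (348,255). The tube on the rack is hidden behind the arm, so I place the spool and then check the rack.

```bash
python3 - <<'E'
from job import *
place("spool",2)
manip.movel([480,130,220],QT,250); snap("side","p3")
E
```

```text
placed 45.59341271627942 df [0.6 1.2 0.6]
t 19.1167
```

View pics/p3.png

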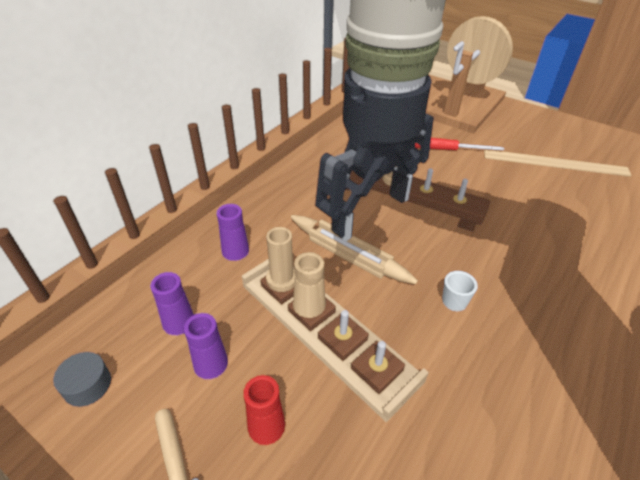

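The rack is still hidden from the side camera, so I use the top one.

```bash
python3 - <<'E'
from job import *
snap("top","p4")
E
```

```text
(no output)
```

View pics/p4.png

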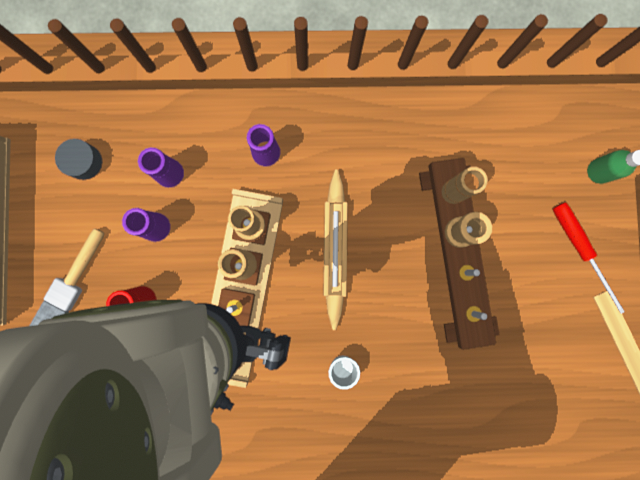

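The tube at (474,181) and the spool at (476,229) stand on the two farthest pins. Now the cone and the footed bobbin.

```bash
python3 - <<'E'
from job import *
pick("cone"); place("cone",1); pick("footed"); snap("side","p5")
E
```

```text
cone width 39.56792170380681 f [-0.  -0.3  3.4]
lifted 39.49022651716492
placed 39.70252809276839 df [-0.6  0.7 -0.1]
t 28.9833
footed width 36.339332067403284 f [-0.7  0.3  3.8]
lifted 36.04144856787289
```

View pics/p5.png

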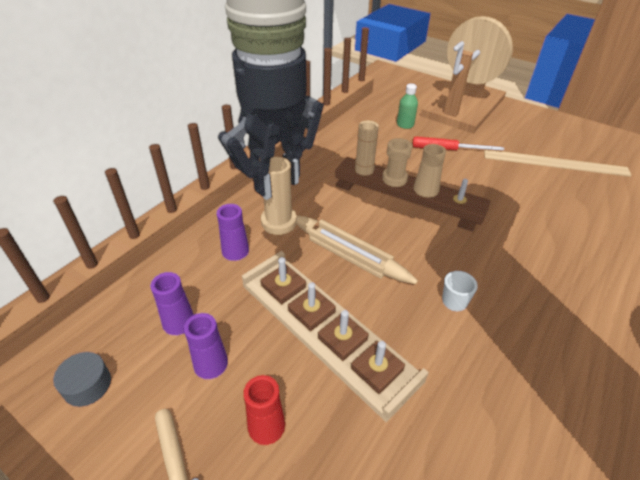

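Tube (367,148), spool (397,163) and cone (430,170) stand upright on the rack. The footed bobbin is held upright at (279,195), and only the nearest pin (462,190) is bare.

```bash
python3 - <<'E'
from job import *
import cv2
place("footed",0)
x=manip.state()["eef_pos"]; manip.movel([440,150,240],QT,250); manip.hold(.5); snap("top","f1")
manip.movel([600,140,240],QT,250);snap("side","f2")
a=cv2.imread("pics/f1.png")[130:360,390:530];b=cv2.imread("pics/f2.png")[95:255,310:510]
a=cv2.resize(a,(350,575));b=cv2.resize(b,(440,352))
c=np.zeros((575,790,3),np.uint8);c[:,:350]=a;c[:352,350:]=b;cv2.imwrite("pics/f12.png",c);print(manip.state()["t"])
E
```

```text
placed 35.762145486052184 df [ 0.2  0.5 -1. ]
t 38.4833
43.0
```

View pics/f12.png

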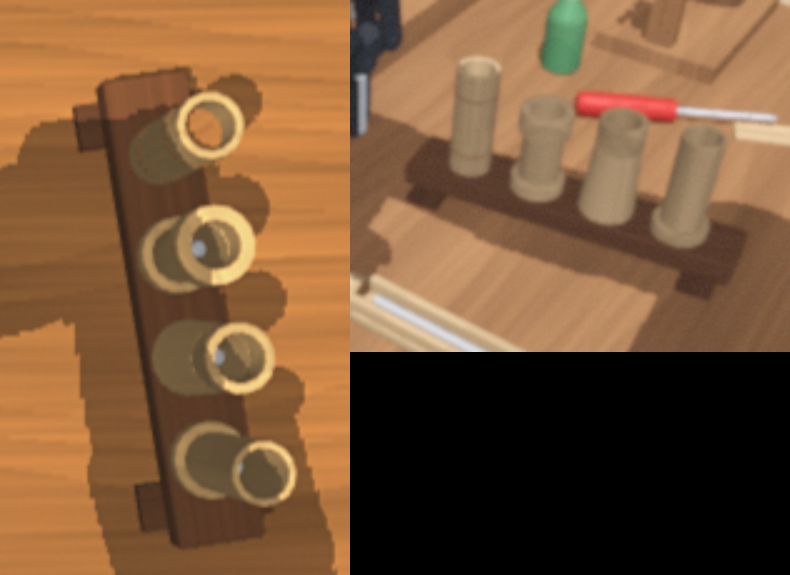

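All four stand upright with their feet on the rail: tube, spool, cone, footed from far to near. A pin tip shows inside the spool, cone and footed bobbins but not the tube, so I check the top heights before handing in.

```bash
python3 - <<'E'
from job import *
for (n,k),a,b in zip(ORDER,[(209,126),(216,246),(240,358),(264,473)],[(479,66),(548,108),(623,122),(703,139)]):
    A=np.array(a)/2.5+(390,130);B_=(np.array(b)-(350,0))/2.2+(310,95)
    x,r=tri(A,B_);print(n,x.round(1),r,"pin",PIN[k].round(1))
E
```

```text
tube [ 663.3 -193.6  131.3] [0.8, 0.8] pin [ 664.8 -194.9]
spool [ 599.  -201.8  110.2] [0.4, 0.4] pin [ 600.3 -203. ]
cone [ 535.9 -210.2  116.5] [0.1, 0.1] pin [ 535.8 -211.1]
footed [ 472.6 -219.2  120.5] [0.0, 0.0] pin [ 471.3 -219.2]
```

Tops measure 131, 110, 117 and 121 mm against the expected 130, 110, 120 and 125. Centres are within 2 mm of the pins, so all are seated.

```bash
python3 -c "
from station import manip
manip.job_done()"
```

```text
the job is handed in; nothing more can be done
```

I moved all four bobbins to the rack in reverse order and handed the job in at about 43 s of the 114 s allowed. From the farthest pin to the nearest they stand as tube, spool, cone, footed. The purple and red look-alikes were not touched.

- **Position:** the last pictures show all four upright with their feet on the rail. Triangulated top centres lie within 2 mm of the pins, and the gripper was clear of everything.
- **Seating height:** top heights came out at 131, 110, 117 and 121 mm, against 130, 110, 120 and 125 mm expected. The cone and footed bobbins read 3 to 4 mm low. The cone read the same amount low on the tray, the footed one about 3 mm low, so I took this as measurement error.
- **Not seen directly:** the tube's pin tip was not visible inside its bore. I judged the tube threaded from its position, height and the picture of its foot on the rail.

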